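# Balance the ink tins on the rocking mixer

### The job

The rocking mixer in the print studio already has one orange ink tin on it, so its tray has tipped over. Gently set the other orange tin and the big blue tin, which weighs as much as both orange tins together, upright on the tray so that it is loaded on both sides of its red bar and stays level by itself with all three tins on it. Do not tip any tin over, and leave the bottle, the brush pot and the copper plate where they are.

Things in the scene. Friction and masses are not known exactly. Their poses are not given: they have to be found in the camera images.
- tray (a joint): Tilt of the tray about its pivot, rad: 0 is level, stops at -0.12 and +0.12; positive lifts its +y side. The pivot runs along the tray's x axis, 10 mm under the mat surface. It is weakly sprung towards level (1.5 N m per rad) and damped: one tin at an end tips it to the stop; with all three tins on, the big tin 5 mm off its balance point tilts it by about 0.02 rad.
- tray_mid (a point): Middle of the tray's black mat surface, above the pivot (105 mm over the bench when level); turns and tilts with the tray. Aluminium tray on a grey stand, 360 mm along its y, 200 mm along x, z out of the mat; rim 6 mm thick, 10 mm above the mat.
- bar_top (a point): Middle of the top of the tray's red bar, 30 mm above the mat, straight above tray_mid; axes as the tray's. The bar is 16 mm wide, lies over the pivot along the tray's x axis and parts the tray into its +y and -y sides. A thin yellow line crosses each side 105 mm from the pivot.
- small_a_center (a point): Centre of the orange-banded steel tin already on the tray, an upright cylinder 50 mm across and 75 mm tall, about 210 g; its z axis points up (tilts with the tray). It stands 95 to 115 mm from the pivot on the tray's +y side, 30 to 50 mm to the +x side of the tray's long centre line, which leaves room beside it for a second such tin.
- small_b_center (a point): Centre (half-way up) of the other orange-banded steel tin, standing on the bench: 50 mm across, 75 mm tall, about 210 g; its z axis points up.
- big_center (a point): Centre (half-way up) of the big blue-banded steel tin, standing on the bench: 64 mm across, 90 mm tall, about 420 g (twice an orange tin, within a few per cent); its z axis points up.
- bottle_center (a point): Centre of a white plastic bottle, 58 mm across and 150 mm tall, standing on the bench near the tins; leave it alone.
- brushes_center (a point): Centre of a green glass pot, 76 mm across and 95 mm tall, with brushes up to about 230 mm high; leave it alone.
- plate_center (a point): Centre of a copper plate lying flat, 90 x 140 x 4 mm; leave it alone.

How it is judged:
At the end, for the whole second after the job is handed in: All three tins stand upright on the tray's mat (within 8 mm of standing on it, leaning less than 0.15 rad, centres inside the tray) and the tray is within 0.05 rad (3 degrees) of level and still (z of big_center in the frame of tray_mid between 0.037 and 0.053 m and x of big_center in the frame of tray_mid between -0.1 and 0.1 m and y of big_center in the frame of tray_mid between -0.18 and 0.18 m and angle between each of big_center, small_a_center, small_b_center's own z axis and vertical below 0.15 rad and z of small_a_center in the frame of tray_mid between 0.0295 and 0.0455 m and x of small_a_center in the frame of tray_mid between -0.1 and 0.1 m and y of small_a_center in the frame of tray_mid between -0.18 and 0.18 m and z of small_b_center in the frame of tray_mid between 0.0295 and 0.0455 m and x of small_b_center in the frame of tray_mid between -0.1 and 0.1 m and y of small_b_center in the frame of tray_mid between -0.18 and 0.18 m and value of joint tray between -0.05 and 0.05 rad and velocity of joint tray between -0.05 and 0.05 rad/s); the robot touches nothing.
It fails at once if a tin is dropped or slammed onto the tray (their contact passes 35 N) (contact force between any of big, small_a, small_b and tray above 35 N).
It fails at once if a tin is tipped over (more than 0.7 rad) (angle between any of big_center, small_a_center, small_b_center's own z axis and vertical above 0.7 rad).
It fails at once if the bottle, brush pot or copper plate is moved more than 30 mm (distance of any of bottle_center, brushes_center, plate_center from where it was at the start of the episode above 0.03 m).
It also fails if it takes over 54 s, if anything falls off the work surface, if the arm or the gripper's body presses on something with over 40 N, if the wrist force passes 120 N, or if a joint passes its speed limit or range.

### The arm

A 7-joint arm with a two-finger parallel gripper is mounted at the origin on the work surface. World frame = base frame: x ahead of the robot, y to its left, z up, the work surface at z = 0. Lengths are in m, angles in rad, forces in N, time in s.
With the tool pointing down it reaches from about 0.4 to 0.875 m from the base axis. Payload 19.3 kg.
Tool frame: the origin (TCP) lies where the fingers leave the gripper's body, on its centre line; the fingertips stand bot.tip_reach ahead of it and the grasp point (between the pads) lies 54 mm ahead of it (bot.tip_reach is the distance from the TCP to the fingertips, in m); z points along the fingers, y is the line along which they close (so a half turn about z gives the same grasp; the last joint's range is limited). The gripper opens to 85 mm and grips with 20 to 120 N. Pads are 22 mm wide; open, the fingers measure 114 mm over their backs; the gripper's body (76 mm by 85 mm) begins 54 mm behind the grasp point. The pads swing forward as they close: fully open they stand 13 mm farther back than shut.
Start: joints at [-1.386, 0.521, -0.036, 1.599, 0.021, 1.021, -0.113], TCP at [0.158, 0.605, 0.304] pointing down, gripper open.
Joint ranges: [-2.91, 2.91], [-0.3, 2.13], [-1.5, 1.42], [0.17, 2.43], [-1.26, 4.41], [0.16, 1.93], [-2.52, 2.52]. Speed limits (rad/s): [1.89, 1.89, 2.39, 2.39, 3.01, 3.01, 3.01].

### API

Orientations are given as [roll, pitch, yaw] about the fixed x, y, z axes, in that order (R = Rz(yaw) Ry(pitch) Rx(roll)).
In Python, from workcell import bot gives the robot as it stands. The module is installed in compiled form; this text tells all that it offers.
- The arm moves only by the shell command python3 -m jog 'ROWS' [FORCE]. ROWS is JSON, a list that holds one entry, the list of rows, each a list of 7 numbers: the shift along the tool's x, y, z in mm, then the turn, a rotation vector about the tool's x, y, z in rad, then the opening, from 0 (shut) to 1 (fully open). In form: [[[tx, ty, tz, wx, wy, wz, fingers], ...]]. A call has 1 to 5 rows; each row shifts and turns the commanded pose from where the row before left it, along the tool's axes as they then stand; what a row does not reach is not made up. A row lasts 1/10 s, in which the tool goes at most 50 mm and 8.59 degrees, less where a joint would pass 70% of its speed; a pose out of reach is approached as far as the arm can. A call is refused whole if a number of a shift passes 50 or a number of a turn 0.15, either way. A call with a gripper value outside its range is refused whole. The fingers move at their own pace and stop on an object; FORCE is the grip in N (left out, the last holds). Time passes only in rows, so rows that do not move let the fingers close. It gives the time, the measured TCP pose, the force, the opening and the grip force at its end, in the units of the state.
- bot.observe(): the state, without advancing time (a new reading comes with each control period).
- bot.grab_frame(name): name is "side" or "top" or "wrist"; returns a dict with "img" (400x640x3 uint8, red, green, blue), "intrinsics" (3x3 intrinsics, pixels), "k1" (the pictures are not rectified: a ray, as slopes to the right and down, at radius r is drawn at 1 + k1 r^2 times it, then the intrinsics apply), "R" (3x3) and "t" (3): a world point X has camera coordinates R X + t; the wrist camera has in their place "tool_from_camera" (4x4, takes a point from camera to tool coordinates, whose origin is the TCP and whose axes are the flange's). Camera axes: x right, y down, z forward; pixel columns grow to the right and rows downward; lengths in m; the calibration is good to about 2 mm. A picture is of the moment at which its call begins: read the wrist's pose just before it. There is no depth.
- bot.job_done(): hands the job in; it is judged then, once.
Trained networks look in a picture, given as the dict that the camera call returned (one of the last four; its "shot" number tells which), for a name from the list of things; names that differ only in an ending like _2 or _b are one class to them, and where a whole thing is asked for, a point or a joint stands for the part that bears it (a point fixed in the world has none). Each returns a list of dicts, best first, with "conf" (0 to 1); they miss things now and then, are a little off and sometimes report something else, mostly with a low value. They report only what shows in the picture. A call takes as long as a camera call.
- bot.trace(query, picture): "region" (400x640 bool, what is visible of it).
- bot.spot_point(query, picture): "xyz" ([x, y, z] in m, in world coordinates, good to about 4 mm: a listed point, or the origin of a listed thing).
The state is a dict: "clock": time; "qpos": joint angles; "qd": joint speeds; "joint_efforts": joint torques, N m; "position": TCP position; "tool_rot": TCP orientation; "force": force on the tool from outside, world axes, zero at the start; "moment": the same for the moment, N m; "grip_width": finger opening in m; "finger_force": force on a finger pad.
Only numpy, scipy, OpenCV 4.12 (cv2) and the standard library are available. Lean on these libraries where they do the work, as an engineer would, in place of code of your own. Each camera call takes 0.05 s, during which the arm holds its last target. There are 200 camera calls.

## Working session

There is one attempt and no reset: what is moved stays moved. The work goes in short steps, Python scripts to look and compute and a shell command to move; the robot and the scene stay as the last step left them, time stands still between calls to the robot, and variables do not carry over. Pictures are saved under pics/ and viewed, at most 10 in all, crops included, and the job is handed in when it is done.

```bash
mkdir -p pics; ls; python3 - <<'E'
from workcell import bot
import cv2,numpy as np
s=bot.observe(); print({k:(np.round(v,3).tolist()) for k,v in s.items()}, bot.tip_reach)
for c in ["top","side"]:
    p=bot.grab_frame(c); cv2.imwrite(f"pics/{c}0.png",p["img"][:,:,::-1])
    for q in ["tray_mid","bar_top","small_a_center","small_b_center","big_center","bottle_center","brushes_center","plate_center","tray"]:
        try: print(c,q,[(np.round(d["xyz"],4).tolist(),round(d["conf"],2)) for d in bot.spot_point(q,p)][:4])
        except Exception as e: print(q,e)
E
```

```text
pics
{'clock': 0.0, 'qpos': [-1.386, 0.522, -0.036, 1.6, 0.021, 1.021, -0.113], 'qd': [-0.0, 0.001, 0.001, 0.0, -0.002, -0.001, 0.002], 'joint_efforts': [-0.0, -92.71, 1.98, -36.995, 0.018, 0.008, -0.0], 'position': [0.157, 0.605, 0.303], 'tool_rot': [-3.14, 0.0, 2.887], 'force': [-0.958, -0.07, -0.239], 'moment': [0.039, 0.012, -0.013], 'finger_force': 0.0, 'grip_width': 0.085} 0.0726
top tray_mid [([0.5433, 0.1074, 0.1036], 0.61)]
top bar_top [([0.5486, 0.106, 0.1357], 0.69)]
top small_a_center [([0.6517, 0.0998, 0.1269], 0.69)]
top small_b_center [([0.4172, -0.2324, 0.0363], 0.79)]
top big_center [([0.5559, -0.211, 0.0491], 0.95)]
top bottle_center [([0.5097, -0.4112, 0.075], 0.76)]
top brushes_center [([0.4983, 0.4602, 0.0478], 0.62)]
top plate_center [([0.7022, -0.3114, 0.0029], 0.9)]
tray it knows: bar_top, big_center, bottle_center, brushes_center, plate_center, small_a_center, small_b_center, tray_mid
side tray_mid [([0.5456, 0.1038, 0.107], 0.77), ([0.6581, 0.0982, 0.1285], 0.74)]
side bar_top [([0.5459, 0.1064, 0.1338], 0.91)]
side small_a_center [([0.6574, 0.0975, 0.1262], 0.77)]
side small_b_center [([0.4093, -0.2296, 0.0392], 0.63), ([0.5578, -0.2091, 0.0476], 0.58)]
side big_center [([0.5537, -0.2086, 0.0459], 0.63)]
side bottle_center [([0.5179, -0.4149, 0.0743], 0.67)]
side brushes_center [([0.5031, 0.4578, 0.0527], 0.77)]
side plate_center [([0.7004, -0.3113, 0.0011], 0.88)]
tray it knows: bar_top, big_center, bottle_center, brushes_center, plate_center, small_a_center, small_b_center, tray_mid
```

View images.

View pics/top0.png

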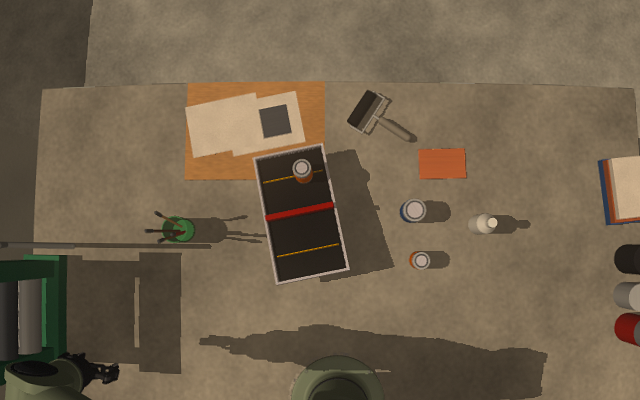

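View pics/side0.png

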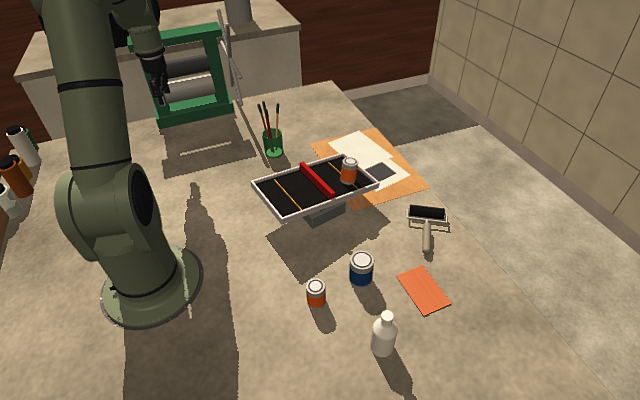

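```bash
cat > h.py <<'E'
from workcell import bot
import cv2,numpy as np
from scipy.spatial.transform import Rotation as Ro
def ray(p,uv,z,s=None):
    """pixels -> world points on plane height z"""
    K=p["intrinsics"];d=np.array([p["k1"],0,0,0,0.])
    n=cv2.undistortPoints(np.array(uv,float).reshape(-1,1,2),np.array(K,float),d).reshape(-1,2)
    c=np.c_[n,np.ones(len(n))]
    if "R" in p and p["R"] is not None: R=np.array(p["R"]).T; o=-R@np.array(p["t"])
    else:
        T=np.array(p["tool_from_camera"]);Rt=Ro.from_euler("xyz",s["tool_rot"]).as_matrix()
        R=Rt@T[:3,:3];o=Rt@T[:3,3]+np.array(s["position"])
    d=c@R.T
    return o+d*((z-o[2])/d[:,2])[:,None]
def go(s,target):
    """world target TCP -> tool-axis mm"""
    return np.round(Ro.from_euler("xyz",s["tool_rot"]).as_matrix().T@(np.array(target)-s["position"])*1000,1)
E
python3 - <<'E'
from h import *
for c in ["top","side"]:
    p=bot.grab_frame(c);im=p["img"].astype(int)
    m=((im[...,0]>90)&(im[...,1]<45)&(im[...,2]<50)).astype(np.uint8)
    n,l,st,ce=cv2.connectedComponentsWithStats(m);k=1+st[1:,4].argmax();print(c,st[k],ce[k])
    v,u=np.nonzero(l==k);w=ray(p,np.c_[u,v],0.132)[:,:2]
    mu=w.mean(0);U,S,V=np.linalg.svd(w-mu,full_matrices=False);a=V[0]*np.sign(-V[0,1])
    t=(w-mu)@a;print("centroid",mu,"xaxis",a,"len",np.ptp(t),"mid",mu+a*(t.max()+t.min())/2,"yaw",np.arctan2(a[1],a[0]))
E
```

```text
top [615 318  23  26 420] [625.16904762 329.25      ]
centroid [ 0.21650087 -0.80445747] xaxis [-0.7655521  -0.64337391] len 0.09156135969992671 mid [ 0.21195578 -0.80827719] yaw -2.442695347768131
side [300 162  35  33 184] [317.55434783 178.125     ]
centroid [0.55197668 0.09979768] xaxis [ 0.19945143 -0.97990771] len 0.18413194415296746 mid [0.55104864 0.10435715] yaw -1.3699982584666532
```

```bash
python3 -m jog '[[[0,0,-20,0,0,0.15,1],[0,0,-20,0,0,0.15,1],[0,0,-20,0,0,0.15,1],[0,0,-20,0,0,0.15,1],[0,0,-20,0,0,0.15,1]]]'; python3 -m jog '[[[0,0,-20,0,0,0.15,1],[0,0,-20,0,0,0.15,1],[0,0,0,0,0,0.05,1]]]'
```

```text
clock: 1.5
position: [0.1575, 0.6047, 0.4048]
tool_rot: [-3.142, -0.0, 2.131]
force: [-0.2, 0.7, 0.4]
grip_width: 0.0855
finger_force: 0.0
clock: 1.8
position: [0.1577, 0.6053, 0.4466]
tool_rot: [3.14, -0.003, 1.781]
force: [-0.2, 0.5, 0.4]
grip_width: 0.0855
finger_force: 0.0
```

```bash
python3 -m jog '[[[-42,19,0,0,0,0,1],[-42,19,0,0,0,0,1],[-42,19,0,0,0,0,1],[-42,19,0,0,0,0,1],[-42,19,0,0,0,0,1]]]' >/dev/null; python3 -m jog '[[[-42,19,0,0,0,0,1],[-42,19,0,0,0,0,1],[-42,19,0,0,0,0,1],[-42,19,0,0,0,0,1],[-42,19,0,0,0,0,1]]]'; python3 -m jog '[[[-42,-14,0,0,0,0,1],[-42,-14,10,0,0,0,1],[-42,-14,20,0,0,0,1],[-42,-14,20,0,0,0,1],[-42,-14,20,0,0,0,1]]]' >/dev/null; python3 -m jog '[[[-42,-14,20,0,0,0,1],[-42,-14,20,0,0,0,1],[-42,-14,20,0,0,0,1],[-30,-10,20,0,0,0,1],[-10,-5,10,0,0,0,1]]]'; python3 - <<'E'
from h import *
s=bot.observe();p=bot.grab_frame("wrist");cv2.imwrite("pics/w1.png",p["img"][:,:,::-1])
print(np.round(s["position"],4),np.round(s["tool_rot"],3),s["clock"],np.round(p["tool_from_camera"],3).tolist())
for q in ["small_b_center","big_center"]: print(q,[(np.round(d["xyz"],4).tolist(),round(d["conf"],2)) for d in bot.spot_point(q,p)])
print(go(s,[0.413,-0.231,0.104]))
E
```

```text
clock: 2.8
position: [0.4339, 0.2336, 0.4442]
tool_rot: [3.141, -0.001, 1.787]
force: [0.3, 0.3, 0.5]
grip_width: 0.0853
finger_force: 0.0
clock: 3.8
position: [0.3887, -0.1619, 0.2828]
tool_rot: [-3.141, 0.001, 1.783]
force: [0.3, 0.8, -0.6]
grip_width: 0.0853
finger_force: 0.0
[ 0.3887 -0.1619  0.2828] [-3.141e+00  1.000e-03  1.783e+00] 3.8 [[-0.0, -0.947, -0.321, 0.082], [1.0, -0.0, 0.0, -0.0], [-0.0, -0.321, 0.947, -0.071], [0.0, 0.0, 0.0, 1.0]]
small_b_center [([0.4135, -0.2306, 0.0413], 0.73)]
big_center [([0.556, -0.2093, 0.0439], 0.97)]
[-72.5   9.4 178.9]
```

View pics/w1.png

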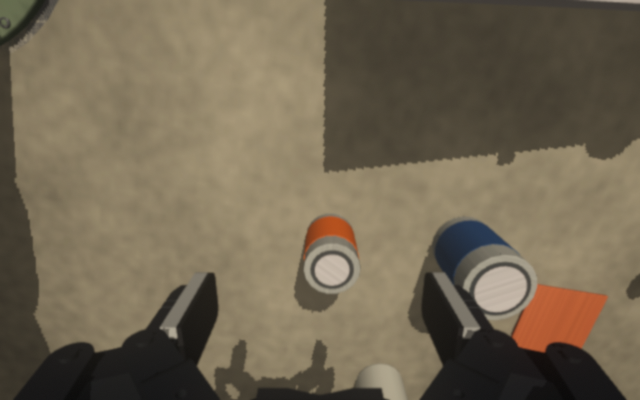

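The wrist view shows the orange tin's lid at (332,269), between the fingers and slightly ahead; the big tin's lid is at (500,287), clear of them. I'll close the gap and descend.

```bash
python3 -m jog '[[[-40,5,0,0,0,0,1],[-32,5,20,0,0,0,1],[0,0,40,0,0,0,1],[0,0,40,0,0,0,1],[0,0,0,0,0,0,1]]]'; python3 - <<'E'
from h import *
s=bot.observe();p=bot.grab_frame("wrist")
m=bot.trace("small_b_center",p)
print([(round(d["conf"],2)) for d in m],go(s,[0.4135,-0.231,0.104]),[(np.round(d["xyz"],4).tolist(),round(d["conf"],2)) for d in bot.spot_point("small_b_center",p)])
E
```

```text
clock: 4.45
position: [0.4141, -0.2257, 0.1814]
tool_rot: [-3.137, -0.003, 1.788]
force: [-0.6, -0.6, 0.4]
grip_width: 0.0854
finger_force: 0.0
[0.62] [-5.2 -1.4 77.4] []
```

```bash
python3 -m jog '[[[-5,-1,30,0,0,0,1],[0,0,30,0,0,0,1],[0,0,15,0,0,0,1],[0,0,0,0,0,0,1],[0,0,0,0,0,0,0.3]]]' 30;  python3 -m jog '[[[0,0,0,0,0,0,0.3],[0,0,0,0,0,0,0.3],[0,0,0,0,0,0,0.3],[0,0,0,0,0,0,0.3],[0,0,0,0,0,0,0.3]]]' 30
```

```text
clock: 5.1
position: [0.416, -0.2326, 0.1107]
tool_rot: [3.14, 0.001, 1.787]
force: [0.2, -1.1, 0.0]
grip_width: 0.0733
finger_force: 0.0
clock: 5.6
position: [0.4157, -0.2326, 0.1104]
tool_rot: [3.14, 0.001, 1.787]
force: [-1.5, 2.5, 18.4]
grip_width: 0.0492
finger_force: 27.9
```

```bash
python3 -m jog '[[[0,0,-10,0,0,0,0.3],[0,0,-40,0,0,0,0.3],[0,0,-45,0,0,0,0.3],[0,0,-45,0,0,0,0.3],[0,0,-45,0,0,0,0.3]]]'; python3 -m jog '[[[10,10,-10,0,0,0,0.3],[20,20,0,0,0,0,0.3],[31,29,0,0,0,0,0.3],[31,29,0,0,0,0,0.3],[31,29,0,0,0,0,0.3]]]';python3 -m jog '[[[31,29,0,0,0,0,0.3],[31,29,0,0,0,0,0.3],[31,29,0,0,0,0,0.3],[31,29,0,0,0,0,0.3],[31,29,0,0,0,0,0.3]]]'; python3 -m jog '[[[20,15,0,0,0,0,0.3],[15,15,0,0.06,0,0.016,0.3],[10,10,0,0.06,0,0,0.3],[0,0,0,0,0,0,0.3],[0,0,0,0,0,0,0.3]]]'; python3 - <<'E'
from h import *
s=bot.observe();p=bot.grab_frame("wrist");cv2.imwrite("pics/w2.png",p["img"][:,:,::-1])
print(go(s,[0.6506,0.1677,0.2021]))
for q in ["small_a_center","bar_top","tray_mid"]: print(q,[(np.round(d["xyz"],4).tolist(),round(d["conf"],2)) for d in bot.spot_point(q,p)])
E
```

```text
clock: 6.1
position: [0.4142, -0.2324, 0.2965]
tool_rot: [-3.142, -0.0, 1.786]
force: [1.8, 1.0, -1.4]
grip_width: 0.0494
finger_force: 32.3
clock: 6.6
position: [0.5032, -0.0857, 0.305]
tool_rot: [3.141, -0.0, 1.786]
force: [1.6, -1.4, -1.9]
grip_width: 0.0493
finger_force: 32.7
clock: 7.1
position: [0.6116, 0.0969, 0.305]
tool_rot: [3.141, 0.0, 1.787]
force: [0.8, -0.4, -2.0]
grip_width: 0.0492
finger_force: 32.7
clock: 7.6
position: [0.6407, 0.1472, 0.3036]
tool_rot: [-3.022, 0.002, 1.771]
force: [0.8, 0.0, -0.7]
grip_width: 0.0494
finger_force: 32.7
[18.3 25.8 99.1]
small_a_center []
bar_top [([0.5539, 0.1056, 0.1373], 0.8)]
tray_mid [([0.5474, 0.1053, 0.1034], 0.83)]
```

View pics/w2.png

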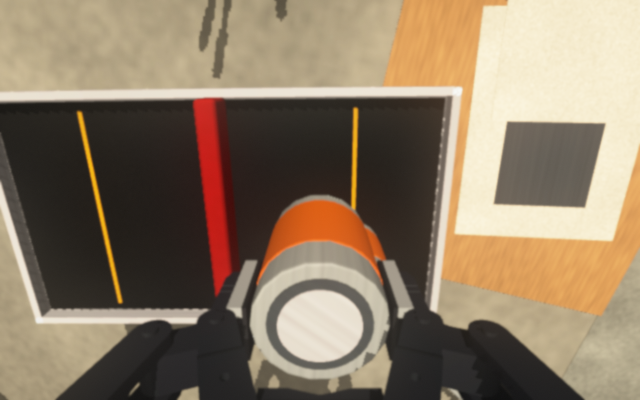

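Wrist view: the held tin hides the drop spot; the bar runs (207,100)–(222,290), and the near yellow line is at (355,110–200). I'll use these to refine the tray pose.

```bash
python3 - <<'E'
from h import *
s=bot.observe();p=bot.grab_frame("wrist")
p=dict(p)
ya=np.array([0.98,0.1994]);xa=np.array([0.1994,-0.98])
for n,uv,z in [("bar",[[207,100],[214,190]],.1347),("yel+",[[355,112],[354,195]],.0925),("yel-",[[81,115],[120,300]],.1176),("corner+y-x rim",[[459,91]],.093),("corner -y+x",[[40,320]],.136)]:
    w=ray(p,uv,z,s)[:,:2]; print(n,np.round(w,4).tolist(),"y",np.round(w@ya,4),"x",np.round(w@xa,4))
print("nominal pivot y,x",np.array([.542,.105])@ya,np.array([.542,.105])@xa, "TCP",s["position"][:2]@ya,s["position"][:2]@xa)
E
```

```text
bar [[0.5322, 0.1961], [0.5435, 0.1341]] y [0.5606 0.5594] x [-0.0861 -0.023 ]
yel+ [[0.6304, 0.2052], [0.6446, 0.1408]] y [0.6587 0.6598] x [-0.0754 -0.0095]
yel- [[0.4268, 0.1626], [0.46, 0.0013]] y [0.4506 0.4511] x [-0.0742  0.0905]
corner+y-x rim [[0.7002, 0.2354]] y [0.7331] x [-0.0911]
corner -y+x [[0.3949, -0.0271]] y [0.3816] x [0.1054]
nominal pivot y,x 0.5520970000000001 0.005174800000000005 TCP 0.657042853976441 -0.01628385910681179
```

```bash
python3 -m jog '[[[9,14,0,0,0,0,0.3],[8,13,0,0,0,0,0.3],[0,0,35,0,0,0,0.3],[0,0,35,0,0,0,0.3],[0,0,14,0,0,0,0.3]]]' >/dev/null; python3 -m jog '[[[0,0,0,0,0,0,0.3],[0,0,0,0,0,0,0.3]]]'; python3 - <<'E'
from h import *
s=bot.observe();print(s["force"],go(s,[0.6524,0.1669,0.2021]))
p=bot.grab_frame("side");cv2.imwrite("pics/s2.png",cv2.resize(p["img"][100:260,220:460,::-1],None,fx=3,fy=3))
E
```

```text
clock: 8.55
position: [0.6546, 0.1674, 0.2182]
tool_rot: [-3.023, 0.001, 1.771]
force: [-0.2, 0.6, -1.6]
grip_width: 0.0492
finger_force: 32.6
[-0.18447727  0.55906763 -1.58154752] [-0.  -0.3 16.2]
```

View pics/s2.png

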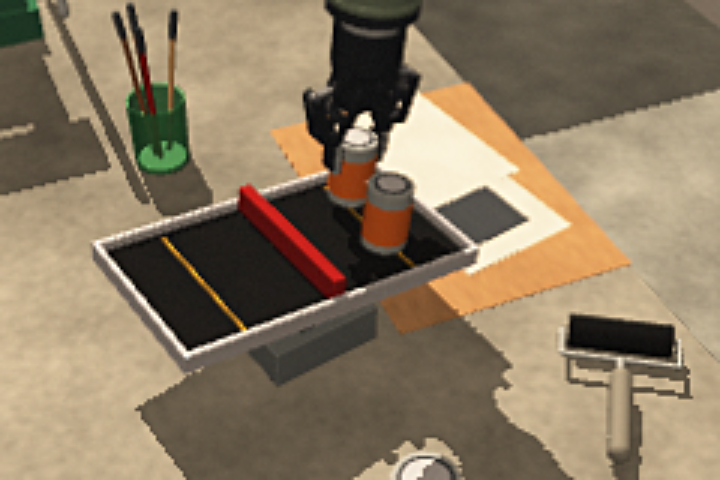

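The side crop shows the held tin at (352,170) hovering just over the mat, behind the first tin at (388,215), clear of it and of the rim. I'll lower it slowly.

```bash
python3 -m jog '[[[0,0,4,0,0,0,0.3],[0,0,3,0,0,0,0.3],[0,0,2,0,0,0,0.3],[0,0,1,0,0,0,0.3],[0,0,0,0,0,0,0.3]]]'; python3 -m jog '[[[0,0,1.5,0,0,0,0.3],[0,0,0,0,0,0,0.3],[0,0,1.5,0,0,0,0.3],[0,0,0,0,0,0,0.3]]]'; python3 -m jog '[[[0,0,1.5,0,0,0,0.3],[0,0,0,0,0,0,0.3]]]'
```

```text
clock: 9.1
position: [0.6527, 0.1673, 0.2066]
tool_rot: [-3.021, 0.001, 1.771]
force: [0.2, -0.0, -2.5]
grip_width: 0.0493
finger_force: 32.6
clock: 9.5
position: [0.6524, 0.1672, 0.2036]
tool_rot: [-3.021, 0.001, 1.771]
force: [0.8, -0.1, -1.5]
grip_width: 0.0491
finger_force: 32.6
clock: 9.7
position: [0.6523, 0.1672, 0.2022]
tool_rot: [-3.022, 0.0, 1.771]
force: [0.3, -1.0, -2.2]
grip_width: 0.0491
finger_force: 32.7
```

```bash
for i in 1; do python3 -m jog '[[[0,0,1,0,0,0,0.3],[0,0,0,0,0,0,0.3]]]' |grep force; python3 -m jog '[[[0,0,1,0,0,0,0.3],[0,0,0,0,0,0,0.3]]]'|grep -E "pos|force"; done
```

```text
force: [-2.5, 0.4, 8.7]
finger_force: 33.7
position: [0.6522, 0.1672, 0.202]
force: [-6.0, -0.8, 21.5]
finger_force: 34.8
```

```bash
python3 -m jog '[[[0,0,-1.5,0,0,0,0.3],[0,0,0,0,0,0,0.3]]]' |grep force; python3 -m jog '[[[0,0,0,0,0,0,1],[0,0,0,0,0,0,1],[0,0,0,0,0,0,1],[0,0,0,0,0,0,1]]]' | grep -E "force|width"; python3 -m jog '[[[0,0,-20,0,0,0,1],[0,0,-40,0,0,0,1],[0,0,-40,0,0,0,1],[0,0,-30,-0.06,0,0,1],[0,0,0,-0.06,0,0,1]]]'; python3 - <<'E'
from h import *
for c in ["top","side"]:
    p=bot.grab_frame(c); cv2.imwrite(f"pics/{c}3.png",p["img"][:,:,::-1])
    for q in ["small_a_center","big_center"]: print(c,q,[(np.round(d["xyz"],4).tolist(),round(d["conf"],2)) for d in bot.spot_point(q,p)][:4])
s=bot.observe();print(s["clock"],s["force"],s["position"],s["tool_rot"],go(s,[0.555,-0.2095,0.3]))
E
```

```text
force: [-2.3, 0.1, 7.8]
finger_force: 33.5
force: [-0.0, 0.1, -0.0]
grip_width: 0.0852
finger_force: 0.0
clock: 11.2
position: [0.6691, 0.17, 0.3349]
tool_rot: [3.134, 0.0, 1.77]
force: [1.2, 0.4, -0.5]
grip_width: 0.0856
finger_force: 0.0
top small_a_center [([0.653, 0.0999, 0.1309], 0.75)]
top big_center [([0.556, -0.2128, 0.0486], 0.91)]
side small_a_center [([0.6547, 0.097, 0.1276], 0.72)]
side big_center [([0.5576, -0.2065, 0.0481], 0.62)]
11.5 [-0.04927791 -0.16528061 -0.18103881] [0.66728616 0.17049577 0.32996408] [-3.13903884e+00  7.19600199e-04  1.77098204e+00] [-350.1 -185.5   30.7]
```

```bash
python3 -m jog '[[[-20,-10,0,0,0,0,1],[-40,-21,0,0,0,0,1],[-40,-21,0,0,0,0,1],[-40,-21,0,0,0,0,1],[-40,-21,0,0,0,0,1]]]' >/dev/null; python3 -m jog '[[[-40,-21,0,0,0,0,1],[-40,-21,10,0,0,0,1],[-40,-21,20,0,0,0,1],[-35,-19,20,0,0,0,1],[-15,-9,20,0,0,0,1]]]' >/dev/null; python3 -m jog '[[[0,0,0,0,0,0,1],[0,0,0,0,0,0,1]]]';python3 - <<'E'
from h import *
s=bot.observe();p=bot.grab_frame("wrist")
for q in ["big_center"]: print(q,[(np.round(d["xyz"],4).tolist(),round(d["conf"],2)) for d in bot.spot_point(q,p)])
print(go(s,[0.556,-0.2095,0.116]))
E
```

```text
clock: 12.7
position: [0.5558, -0.2094, 0.2605]
tool_rot: [-3.14, -0.0, 1.77]
force: [-0.2, 0.5, 1.4]
grip_width: 0.0855
finger_force: 0.0
big_center []
[ -0.2   0.4 144.5]
```

```bash
python3 -m jog '[[[0,0,40,0,0,0,1],[0,0,40,0,0,0,1],[0,0,35,0,0,0,1],[0,0,20,0,0,0,1],[0,0,8,0,0,0,1]]]'; python3 -m jog '[[[0,0,0,0,0,0,1],[0,0,0,0,0,0,0.5],[0,0,0,0,0,0,0.5],[0,0,0,0,0,0,0.5],[0,0,0,0,0,0,0.5]]]' 40; python3 -m jog '[[[0,0,0,0,0,0,0.5],[0,0,0,0,0,0,0.5]]]'
```

```text
clock: 13.3
position: [0.5558, -0.2082, 0.1166]
tool_rot: [-3.14, -0.001, 1.772]
force: [0.9, 1.2, 0.7]
grip_width: 0.0852
finger_force: 0.0
clock: 13.8
position: [0.5562, -0.2096, 0.1195]
tool_rot: [3.14, 0.001, 1.771]
force: [-3.0, 1.4, 7.4]
grip_width: 0.0634
finger_force: 42.5
clock: 14.0
position: [0.5561, -0.2096, 0.1195]
tool_rot: [3.14, 0.001, 1.771]
force: [-2.8, 1.2, 6.6]
grip_width: 0.063
finger_force: 42.5
```

```bash
python3 -m jog '[[[0,0,-10,0,0,0,0.5],[0,0,-40,0,0,0,0.5],[0,0,-45,0,0,0,0.5],[0,0,-45,0,0,0,0.5],[0,0,-40,0,0,0,0.5]]]'; python3 -m jog '[[[20,-3,0,0,0,0,0.5],[40,-7,0,0,0,0,0.5],[40,-7,0,0,0,0,0.5],[40,-7,0,0,0,0,0.5],[40,-7,0,0,0,0,0.5]]]' >/dev/null; python3 -m jog '[[[40,-7,0,0,0,0,0.5],[40,-7,0,0,0,0,0.5],[30,-4,0,0,0,0,0.5],[20,-3,0,0,0,0,0.5],[0,0,0,0,0,0,0.5]]]' >/dev/null; python3 -m jog '[[[0,0,0,0,0,0,0.5],[0,0,0,0,0,0,0.5]]]'; python3 - <<'E'
from h import *
s=bot.observe();p=bot.grab_frame("wrist");cv2.imwrite("pics/w4.png",p["img"][:,:,::-1])
print(go(s,[0.4433,0.0835,.2245]))
E
```

```text
clock: 14.5
position: [0.5553, -0.2095, 0.3014]
tool_rot: [3.14, 0.001, 1.77]
force: [1.8, 0.4, -4.6]
grip_width: 0.0629
finger_force: 46.8
clock: 15.7
position: [0.4433, 0.0833, 0.2983]
tool_rot: [3.141, 0.0, 1.77]
force: [0.4, -0.2, -4.1]
grip_width: 0.0633
finger_force: 47.4
[ 0.3  0.  73.8]
```

View pics/w4.png

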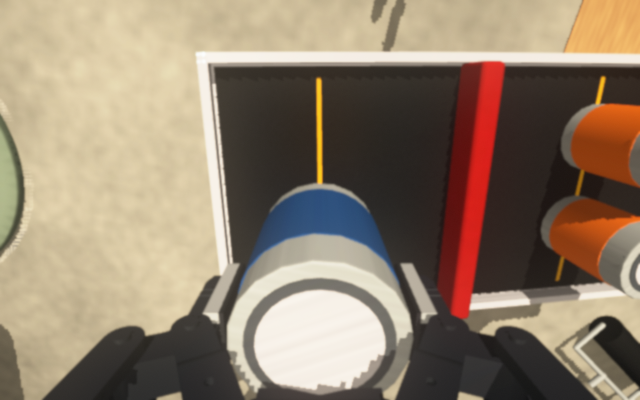

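The wrist view shows both orange tins standing on the +y side at (605,145) and (600,245), and the big tin centred on the −y yellow line (column 319). I'll lower it.

```bash
python3 -m jog '[[[0,0,25,0,0,0,0.5],[0,0,20,0,0,0,0.5],[0,0,8,0,0,0,0.5],[0,0,3,0,0,0,0.5],[0,0,0,0,0,0,0.5]]]'|grep -E "pos|force"; python3 -m jog '[[[0,0,1.5,0,0,0,0.5],[0,0,1.5,0,0,0,0.5],[0,0,1.5,0,0,0,0.5],[0,0,1.5,0,0,0,0.5],[0,0,0,0,0,0,0.5]]]'|grep -E "pos|force"; python3 -m jog '[[[0,0,1.5,0,0,0,0.5],[0,0,1.5,0,0,0,0.5],[0,0,1.5,0,0,0,0.5],[0,0,1.5,0,0,0,0.5],[0,0,0,0,0,0,0.5]]]'|grep -E "pos|force"
```

```text
position: [0.4434, 0.0836, 0.2421]
force: [0.6, -0.2, -3.8]
finger_force: 47.1
position: [0.4431, 0.0841, 0.2358]
force: [-1.0, -0.7, -1.8]
finger_force: 47.4
position: [0.443, 0.084, 0.2297]
force: [-1.5, 0.6, -0.6]
finger_force: 47.4
```

```bash
python3 -m jog '[[[0,0,1.5,0,0,0,0.5],[0,0,1.5,0,0,0,0.5],[0,0,0,0,0,0,0.5]]]'|grep -E "pos|force"; python3 -m jog '[[[0,0,1,0,0,0,0.5],[0,0,1,0,0,0,0.5],[0,0,0,0,0,0,0.5]]]'|grep -E "pos|force"; python3 - <<'E'
from h import *
p=bot.grab_frame("side");cv2.imwrite("pics/s5.png",cv2.resize(p["img"][100:260,220:460,::-1],None,fx=3,fy=3))
E
```

```text
position: [0.4431, 0.084, 0.2267]
force: [-1.5, -0.9, -0.9]
finger_force: 47.5
position: [0.4431, 0.084, 0.2248]
force: [-1.8, 0.2, -0.9]
finger_force: 47.6
```

View pics/s5.png

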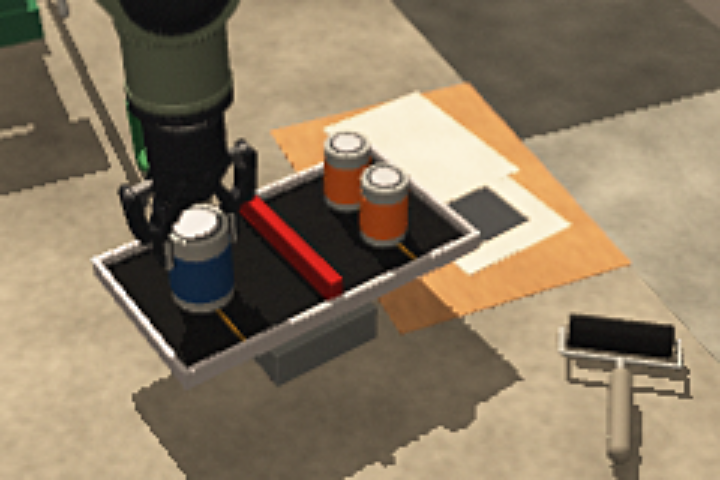

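```bash
python3 -m jog '[[[0,0,0,0,0,0,0.5],[0,0,0,0,0,0,0.5],[0,0,0,0,0,0,0.5]]]'|grep -E "pos|force"; python3 -m jog '[[[0,0,0,0,0,0,0.8],[0,0,0,0,0,0,0.9],[0,0,0,0,0,0,1],[0,0,0,0,0,0,1],[0,0,0,0,0,0,1]]]'|grep -E "force|wid"; python3 -m jog '[[[0,0,0,0,0,0,1],[0,0,0,0,0,0,1],[0,0,0,0,0,0,1]]]'|grep -E "force|wid"; python3 - <<'E'
from h import *
p=bot.grab_frame("side");cv2.imwrite("pics/s6.png",cv2.resize(p["img"][100:260,220:460,::-1],None,fx=3,fy=3))
E
```

```text
position: [0.4431, 0.084, 0.2249]
force: [-2.7, -0.6, -0.6]
finger_force: 47.5
force: [0.2, -1.4, 0.3]
grip_width: 0.0854
finger_force: 0.0
force: [-0.0, 0.7, 0.1]
grip_width: 0.0854
finger_force: 0.0
```

View pics/s6.png

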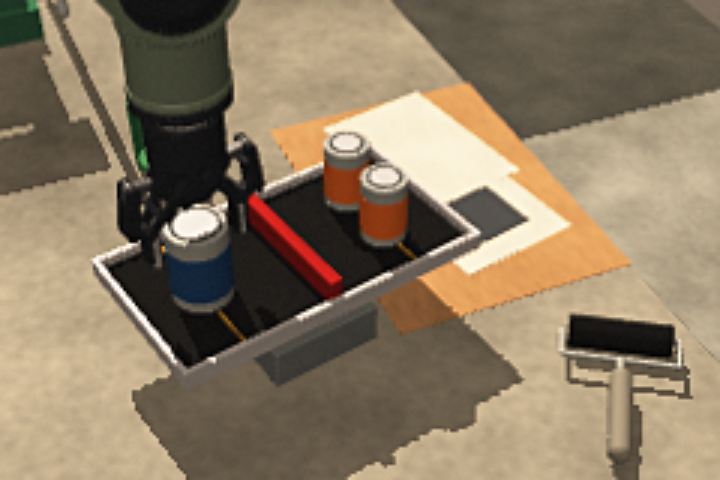

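```bash
python3 -m jog '[[[0,0,-10,0,0,0,1],[0,0,-30,0,0,0,1],[0,0,-40,0,0,0,1],[0,0,-50,0,0,0,1],[0,0,-50,0,0,0,1]]]'|grep pos; python3 -m jog '[[[0,0,0,0,0,0,1],[0,0,0,0,0,0,1],[0,0,0,0,0,0,1],[0,0,0,0,0,0,1],[0,0,0,0,0,0,1]]]'|grep clock; python3 - <<'E'
from h import *
from scipy.optimize import minimize
def mask(im):  # bright rim
    return None
def corners(tilt,px,py,yaw=-1.3708):
    R=Ro.from_euler("z",yaw)*Ro.from_euler("x",tilt)
    L=np.array([[-.1,-.18,.02],[.1,-.18,.02],[.1,.18,.02],[-.1,.18,.02]])
    return R.apply(L)+[px,py,.095]
def proj(p,X):
    r=cv2.Rodrigues(np.array(p["R"],float))[0]
    return cv2.projectPoints(X,r,np.array(p["t"],float),np.array(p["intrinsics"],float),np.array([p["k1"],0,0,0,0.]))[0].reshape(-1,2)
# brightness line-integral fit of rim top centre lines
def edge(p,im,tilt,px,py):
    R=Ro.from_euler("z",-1.3708)*Ro.from_euler("x",tilt)
    t=np.linspace(-1,1,120);a,b=.097,.177
    L=np.r_[np.c_[a*t,-b+0*t,.02+0*t],np.c_[a*t,b+0*t,.02+0*t],np.c_[-a+0*t,b*t,.02+0*t],np.c_[a+0*t,b*t,.02+0*t]]
    q=proj(p,R.apply(L)+[px,py,.095]).astype(np.float32)
    v=cv2.remap(im,q[:,0],q[:,1],cv2.INTER_LINEAR)
    return v.mean()
f={c:bot.grab_frame(c) for c in ["side","top"]}
cv2.imwrite("pics/s7.png",f["side"]["img"][:,:,::-1]);cv2.imwrite("pics/t7.png",f["top"]["img"][:,:,::-1])
old={"side":cv2.imread("pics/side0.png"),"top":cv2.imread("pics/top0.png")}
for c in f:
  for n,im in [("start",old[c]),("now",f[c]["img"])]:
    g=im.min(2).astype(np.float32)
    best=max((edge(f[c],g,t,px,py),t,px,py) for t in np.arange(-.14,.141,.01) for px in np.arange(.534,.562,.002) for py in np.arange(.095,.117,.002))
    print(c,n,np.round(best,3))
for c in f:
  print(c,[(np.round(d["xyz"],4).tolist(),round(d["conf"],2)) for q in ["small_a_center","big_center","bar_top"] for d in bot.spot_point(q,f[c])])
E
```

```text
position: [0.4427, 0.0832, 0.4072]
clock: 20.05
side start [ 1.9017e+02 -1.2000e-01  5.4600e-01  1.0500e-01]
side now [1.98163e+02 1.00000e-02 5.46000e-01 1.05000e-01]
top start [ 1.33101e+02 -1.20000e-01  5.44000e-01  1.05000e-01]
top now [1.1503e+02 3.0000e-02 5.4400e-01 1.0500e-01]
side [([0.652, 0.0973, 0.1394], 0.95), ([0.4442, 0.0845, 0.1518], 0.89), ([0.5435, 0.1052, 0.1347], 0.57)]
top [([0.6491, 0.0969, 0.1412], 0.69), ([0.5436, 0.1067, 0.1378], 0.61)]
```

The rim fit gives −0.12 rad in the starting pictures, as expected. It now gives +0.01 rad from the side view, with all three tins upright and the gripper clear. I'm handing in.

```bash
python3 -c "
from workcell import bot
print(bot.job_done())"
```

```text
the job is handed in; nothing more can be done
None
```

I set the other orange tin and the big blue tin upright on the tray and handed the job in at about 20 s; all three tins were standing, and the tray measured about 0.01 rad from level in the side view and 0.03 rad in the top view, which the arm partly blocked (limit 0.05 rad); no verdict came back.

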